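# Seat a tenoned handle blank against the sprung jig and hold it

## Robot

A 7-joint arm with a two-finger parallel gripper is mounted at the origin on the work surface. World frame = base frame: x ahead of the robot, y to its left, z up, the work surface at z = 0. Lengths are in m, angles in degrees, forces in N, time in s.
With the tool pointing down it reaches from about 0.35 to 0.9 m from the base axis. Payload 8.1 kg.
Tool frame: the origin (TCP) lies midway between the tips of the shut fingers; the grasp point (between the pads) lies 19 mm behind it (r.grip_point_offset is the distance from the TCP to the grasp point, in m); z points along the fingers, y is the line along which they close (so a half turn about z gives the same grasp; the last joint's range is limited). The gripper opens to 85 mm and grips with 20 to 120 N. Pads are 22 mm wide; open, the fingers measure 114 mm over their backs; the gripper's body (76 mm by 85 mm) begins 54 mm behind the grasp point. The pads swing forward as they close: fully open they stand 13 mm farther back than shut.
Start: joints at [-79.962, 24.895, 1.432, 90.138, -0.665, 64.973, -4.303], TCP at [0.171, 0.601, 0.231] pointing down, gripper open.
Joint ranges: [-149.89, 149.89], [-25.12, 119.58], [-72.63, 75.52], [4.76, 147.25], [-75.54, 255.54], [6.69, 114.76], [-157.13, 157.13]. Speed limits (degrees/s): [127.2, 127.2, 172.46, 172.46, 180, 180, 180].

## Interface

Orientations are given as [roll, pitch, yaw] about the fixed x, y, z axes, in that order (R = Rz(yaw) Ry(pitch) Rx(roll)).
In Python, from bench import r, eyes gives the robot as it stands. Calls block until the motion is done:
- r.movep(position, orientation): joint-space move of the TCP to a pose.
- r.movel(position, attitude=None, speed=0.15): straight line of the TCP; attitude=None keeps the orientation; speed is the mean speed in m/s.
- r.movej(angles): joint-space move.
- r.set_gripper(opening, squeeze=None): finger opening in m; squeeze is the grip in N (None keeps the last); returns when the fingers have stopped.
- r.dwell(seconds).
- r.solve_ik(position, orientation): joint angles nearest the present ones, or None.
- r.get_state(): the state.
- eyes.capture(name): name is "side" or "top"; returns a dict with "frame" (420x560x3 uint8, red, green, blue), "fx", "fy", "cx", "cy" (pixels), "cam_to_world" (4x4, takes a point from camera to world coordinates). Camera axes: x right, y down, z forward; pixel columns grow to the right and rows downward; lengths in m; the calibration is good to about 2 mm. A picture is of the moment at which its call begins. There is no depth.
A pose or a line that the arm cannot do raises r.MotionError and nothing moves.
- r.close_job(): hands the job in; it is judged then, once.
The state is a dict: "t": time; "joints": joint angles; "qvel": joint speeds; "effort": joint torques, N m; "tool_pos": TCP position; "orientation": TCP orientation; "force": force on the tool from outside, world axes, zero at the start; "moment": the same for the moment, N m; "finger_gap": finger opening in m; "grasp_force": force on a finger pad.
Only numpy, scipy, OpenCV 4.12 (cv2) and the standard library are available. Lean on these libraries where they do the work, as an engineer would, in place of code of your own. Each camera call takes 0.05 s, during which the arm holds its last target. There are 200 camera calls.

## Task

Lay the square wooden handle blank that has a round tenon flat in the channel of the bench jig, tenon towards the brass spring plunger, and push it along so that the tenon presses the plunger back until the blank's square shoulder sits firmly, but not forced, against the aluminium stop posts, ready for its tail end to be centre-drilled. The spring throws it back if let go: finish while still holding it there, and leave everything else on the bench where it is.

Things in the scene. Friction and masses are not known exactly. Their poses are not given: they have to be found in the camera images.
- blank: the loose pale wooden blank: square body 100 x 40 x 40 mm with a round tenon, 18 mm across and 24 mm long, on the middle of one end; about 0.12 kg; lies flat on the bench. Origin: centre of the square body's underside; x along it towards the tenon, y across, z up. Shoulder (square end face round the tenon) at x = +50 mm, tenon tip at +74, tail end at -50; top at z = 40 mm.
- blank_shoulder (a point): on the blank: middle of the shoulder face, 50 mm ahead of and 20 mm above the blank's origin; axes as the blank's.
- jig: fixed jig on a plywood board (x -130 to 110, y +-55, 12 mm thick). Origin: underside. x: level pushing direction, from the open end near the robot to the plunger; z up. Board top is the channel floor. Two wooden fences, 10 mm high, 12 thick, 45 mm apart, x -130 to 10. Dark steel plunger housing 45 x 50 x 42 mm at x = 77 mm.
- stop_posts: the two aluminium stop posts on the jig, each 12 mm thick along x, 30 mm wide and 44 mm high above the channel's floor, with a gap of 28 mm between them, open at the top, for the tenon. Origin: on the channel's floor midway between them, 6 mm behind the faces that the shoulder meets.
- stop_face (a point): on the jig: the point midway between the posts, in the plane of the faces that the shoulder meets, 20 mm above the channel's floor (jig x = 20, y = 0, z = 32 mm); axes as the jig's. With the blank home, blank_shoulder lies on it.
- plunger (a joint): travel (m) of the brass-headed spring plunger, head 16 mm across, on the jig's x axis 20 mm above the channel floor: 0 out, grows as pressed along jig +x. Out, its face is 10 mm behind the stop faces; blank home reads 0.014; own limit 0.018. Spring pushes back 3 N at first touch, 7 N with the blank home; then the posts take the push, less friction on the floor.
- plain_blank: plain square wooden blank, 120 x 40 x 40 mm, no tenon; origin: centre of its underside, x along its length. Leave alone.
- sanding_block: cork sanding block, 100 x 60 x 32 mm; origin: centre of its underside. Leave alone.
- wood_ring: flat pale wooden ring, 100 mm across, 36 mm hole, 30 mm high; origin: centre of its underside. Leave alone.
- mallet: hammer lying on the bench along its x, to the robot's right; origin: underside. Leave alone.
- turnscrew: screwdriver lying on the bench along its x, to the robot's left; origin: underside. Leave alone.
- wax_jar: glass jar with steel cap, 70 mm across, 70 mm high, beyond the jig; origin: centre of its underside. Leave alone.
- pencil_cup: terracotta cup, 70 mm across, 90 mm high, beyond the jig; origin: centre of its underside. Leave alone.
There are look-alikes about, which are no part of the job. Leave any purple look-alike of the blank alone.

How it is judged (in metres and radians):
On the way:
1. the blank lies flat in the jig's channel, tenon towards the plunger (y of blank_shoulder in the frame of stop_face between -0.006 and 0.006 m and z of blank_shoulder in the frame of stop_face between -0.003 and 0.004 m and angle between the x axis of blank and the x axis of jig, either way round below 0.08 rad and angle between blank's own z axis and vertical below 0.08 rad and x of blank_shoulder in the frame of stop_face between -0.075 and 0.003 m), for 0.15 s.
At the end, for the whole second after the job is handed in: Blank flat in the channel (6 mm sideways, -3 to +4 mm high, 0.08 rad), tenon first, shoulder within 2 mm of the stop faces and pressing the posts with 1 to 50 N; plunger in 12 to 16.5 mm; fingers on the blank with over 3 N; still (under 10 mm/s) (y of blank_shoulder in the frame of stop_face between -0.006 and 0.006 m and z of blank_shoulder in the frame of stop_face between -0.003 and 0.004 m and angle between the x axis of blank and the x axis of jig, either way round below 0.08 rad and angle between blank's own z axis and vertical below 0.08 rad and x of blank_shoulder in the frame of stop_face between -0.002 and 0.003 m and value of joint plunger between 0.012 and 0.0165 m and contact force between blank and stop_posts between 1 and 50 N and contact force between the fingers and blank above 3 N and linear speed of blank below 0.01 m/s); the arm keeps its last pose, push and grip.
It fails at once if another thing on the bench was moved by more than 25 mm (distance of any of plain_blank, sanding_block, wood_ring, mallet, turnscrew, wax_jar, pencil_cup from where it was at the start of the episode above 0.025 m).
It also fails if it takes over 48 s, if anything falls off the work surface, if the arm or the gripper's body presses on something with over 40 N, if the wrist force passes 120 N, or if a joint passes its speed limit or range.

## Working session

There is one attempt and no reset: what is moved stays moved. The work goes in short steps, each a Python script; the robot and the scene stay as the last script left them, time stands still between calls to the robot, and variables do not carry over. Pictures are saved under pics/ and viewed, at most 10 in all, crops included, and the job is handed in when it is done.

```bash
mkdir -p pics; ls; python3 - <<'E'
from bench import r, eyes
import cv2
for n in("top","side"):
    c=eyes.capture(n); cv2.imwrite(f"pics/{n}0.png",c["frame"][:,:,::-1]); print(n,c["fx"],c["fy"],c["cx"],c["cy"],c["cam_to_world"])
s=r.get_state(); print(s["t"],s["tool_pos"],s["orientation"],s["finger_gap"],r.grip_point_offset)
E
```

```text
pics
top 397.38836310187656 397.38836310187656 279.8398550905793 205.49501669262713 [[ 0.0101852  -0.99782513  0.065125    0.42757573]
 [-0.99991172 -0.0096074   0.00917914 -0.01350537]
 [-0.0085335  -0.06521274 -0.99783489  1.19071714]
 [ 0.          0.          0.          1.        ]]
side 446.68213361357266 446.68213361357266 278.70804106690747 211.0901483716034 [[ 0.94435535 -0.2418792   0.22290675  0.21611534]
 [-0.32890855 -0.70157712  0.63214612 -0.81729318]
 [ 0.00348328 -0.67028651 -0.74209424  1.00372859]
 [ 0.          0.          0.          1.        ]]
0.1 [0.17129371 0.60060485 0.23060496] [-1.79919346e+02  6.42834576e-03  1.64080462e+02] 0.08561221778714682 0.0187
```

View pics/top0.png

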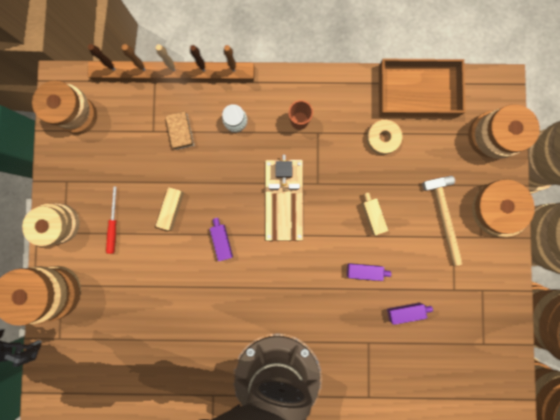

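View pics/side0.png

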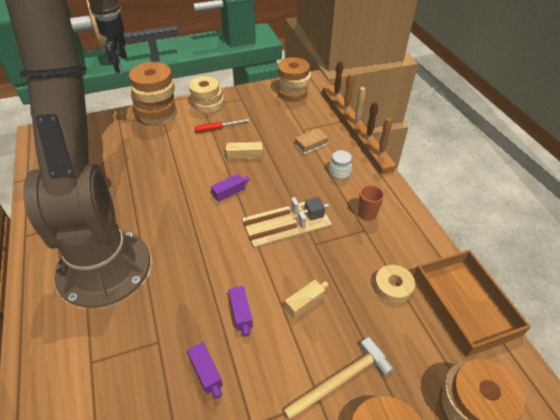

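The top view shows the tenoned blank near (375,215), with its tenon at (367,197) pointing away from the robot. The jig is at (284,200), with the plunger at its far end. The purple look-alikes are at (221,240), (367,272) and (409,314). I'll zoom in next.

```bash
python3 - <<'E'
import cv2
a=cv2.imread("pics/top0.png")[148:250,256:406]; cv2.imwrite("pics/top0z.png",cv2.resize(a,None,fx=5,fy=5,interpolation=cv2.INTER_CUBIC))
a=cv2.imread("pics/side0.png")[190:320,235:345]; cv2.imwrite("pics/side0z.png",cv2.resize(a,None,fx=4.5,fy=4.5,interpolation=cv2.INTER_CUBIC))
E
```

```text
(no output)
```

View pics/top0z.png

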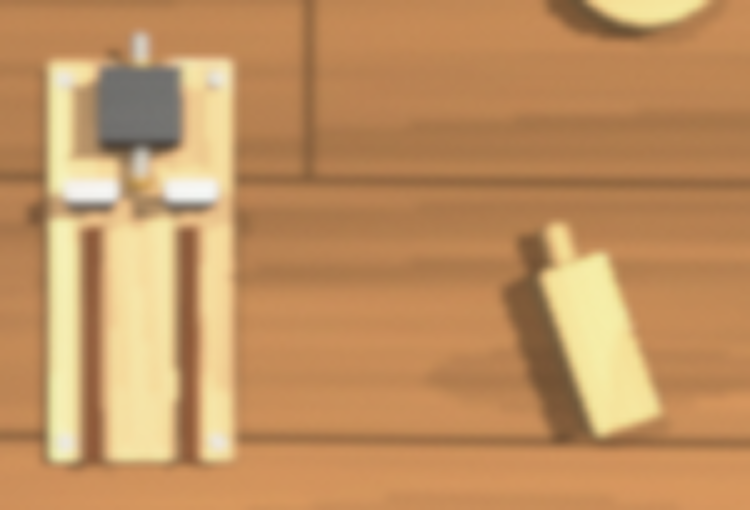

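View pics/side0z.png

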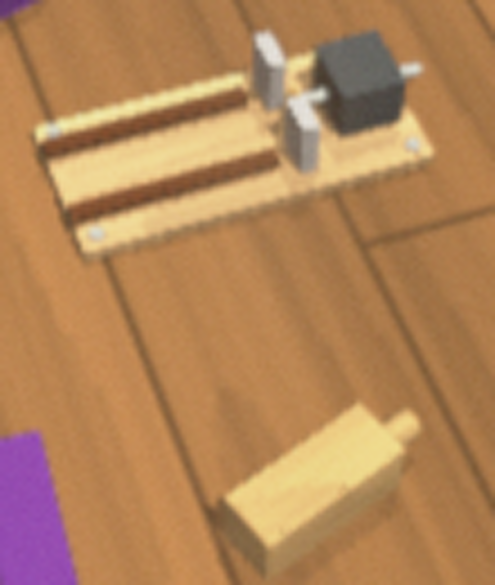

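The zoomed top view shows the board corners at crop (48,60), (234,60), (46,462) and (234,462). The blank's top face is at (540,272), (607,253), (662,412) and (600,438), with the tenon up and to the left. The side crop gives matching corners. I'll fit both poses by reprojecting these points.

```bash
cat > fit.py <<'E'
import numpy as np
from scipy.optimize import least_squares
def proj(c,P):
    T=np.linalg.inv(c["cam_to_world"]); q=P@T[:3,:3].T+T[:3,3]
    return np.c_[c["fx"]*q[:,0]/q[:,2]+c["cx"], c["fy"]*q[:,1]/q[:,2]+c["cy"]]
def pose(p,L):
    c,s=np.cos(p[2]),np.sin(p[2]); L=np.asarray(L,float)
    return np.c_[p[0]+c*L[:,0]-s*L[:,1], p[1]+s*L[:,0]+c*L[:,1], L[:,2]]
def fit(obs,p0):
    f=lambda p: np.concatenate([(proj(c,pose(p,L))-uv).ravel() for c,L,uv in obs])
    s=least_squares(f,p0,loss="soft_l1"); return s.x,s.fun.reshape(-1,2).round(1).tolist()
def uncrop(uv,k,o): return (np.array(uv,float)+.5)/k-.5+o
E
python3 - <<'E'
from bench import eyes
import numpy as np
from fit import *
t,s=eyes.capture("top"),eyes.capture("side")
T=lambda a:uncrop(a,5,[256,148]); S=lambda a:uncrop(a,4.5,[235,190])
b=np.array([[50,20,40],[50,-20,40],[-50,-20,40],[-50,20,40]])/1e3
ob=[(t,b,T([(540,272),(607,253),(662,412),(600,438)])),(s,b,S([(360,404),(405,450),(268,545),(222,500)]))]
j=np.array([[110,55,12],[110,-55,12],[-130,-55,12],[-130,55,12]])/1e3
oj=[(t,j,T([(234-186,60),(234,60),(234,462),(46,462)])),(s,j[1:],S([(433,150),(82,248),(38,130)]))]
for n,o,p0 in(("blank",ob,[.45,-.2,.3]),("jig",oj,[.45,0,0])):
    print(n,*fit(o,p0)); print(" top",fit(o[:1],p0)[0]," side",fit(o[1:],p0)[0])
E
```

```text
blank [ 0.47410496 -0.28186738  0.33304994] [[0.4, 0.1], [0.0, -0.5], [0.6, 0.5], [-0.2, -0.3], [-0.3, -0.5], [0.2, -0.2], [-0.0, 0.7], [-0.2, -0.7]]
 top [ 0.47403785 -0.28133362  0.33652785]  side [ 0.47405734 -0.28245662  0.33059502]
jig [ 0.53273482 -0.01389936  0.01019364] [[0.1, -0.1], [-0.3, -0.2], [-0.0, -0.1], [0.3, -0.1], [0.4, 0.3], [0.0, 0.4], [-1.5, -1.2]]
 top [ 0.53238751 -0.01386967  0.00752223]  side [ 0.53319555 -0.01383429  0.01552604]
```

Both views agree to about 1 mm. The blank is at (0.474, -0.282) with yaw 0.333, and the jig is at (0.5325, -0.0139) with yaw about 0.009. I'll grasp it now.

```bash
python3 - <<'E'
from bench import r, eyes
import numpy as np, cv2
d=np.degrees; by=.333; g=-.012
p=np.array([.4741+g*np.cos(by),-.2819+g*np.sin(by)])
j0=np.array(r.get_state()["joints"]); best=None
for k in(0,180,-180):
    q=r.solve_ik([*p,.20],[180,0,d(by)+k]); 
    if q is None: continue
    print(k,np.round(q,0)); c=abs(np.array(q)-j0).max()
    if best is None or c<best[0]: best=(c,k,q)
k=best[1]; r.movej(best[2])
r.movel([*p,.09],speed=.2); s=r.get_state(); print("k",k,s["t"],s["force"])
r.movel([*p,.014],speed=.08)
r.set_gripper(0.03,60)
s=r.get_state(); print(s["t"],s["tool_pos"],s["orientation"],s["finger_gap"],s["grasp_force"],s["force"])
r.movel([*p,.10],speed=.12)
s=r.get_state(); print(s["t"],s["tool_pos"],s["finger_gap"],s["grasp_force"],s["force"],s["joints"])
t=eyes.capture("top")["frame"];u=eyes.capture("side")["frame"]
a=cv2.resize(t[140:260,300:430],None,fx=3,fy=3);b=cv2.resize(u[200:340,220:350],None,fx=3,fy=3)
h=420;o=np.zeros((h,780,3),np.uint8);o[:360,:390]=a;o[:,390:]=b
cv2.imwrite("pics/grasp.png",o[:,:,::-1])
E
```

```text
0 [-19.  31.  67. 107. -32.  63. -11.]
180 [ 49.  22. -30. 102.  13.  59. 123.]
-180 [ 49.  22. -30. 102.  13.  59. 123.]
k 0 4.1667 [ 0.32723285 -0.64528401 -0.08648154]
5.7583 [ 0.46302249 -0.28596155  0.01445023] [ 1.79980071e+02 -3.72617282e-02  1.90832864e+01] 0.039417588010275235 60.96297740936279 [0.7847794  0.68164779 5.00668552]
6.625 [ 0.46251806 -0.28533728  0.0994149 ] 0.0389277160587178 60.362956523895264 [-0.10839051  0.07844849 -1.50250231] [-12.68500587  37.38282595  58.40401308 113.11044418 -40.44739319
  52.85872121  -4.06568047]
```

View pics/grasp.png

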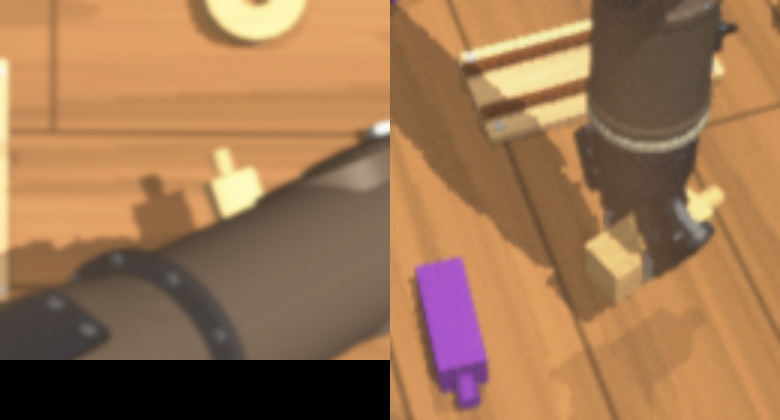

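The blank is held level (gap 39 mm, added weight about 1.5 N), with the tenon showing at the right in the side view. I'll move above the channel and lower it while watching the force.

```bash
cat > h.py <<'E'
from bench import r, eyes
import numpy as np
J=np.array([.5325,-.0139]); jy=.009; ex=np.array([np.cos(jy),np.sin(jy)])
ori=[180,0,np.degrees(jy)]
def tcp(sh,z,dy=0): # sh: shoulder x in stop frame
    p=J+ex*(.020+sh-.050-.012)+dy*np.array([-ex[1],ex[0]]); return [*p,z]
def show(*a):
    s=r.get_state(); print(*a,round(s["t"],2),np.round(s["tool_pos"],4),np.round(s["orientation"],2),round(s["finger_gap"],4),round(s["grasp_force"],1),"F",np.round(s["force"],1),"M",np.round(s["moment"],2)); return s
E
python3 - <<'E'
from h import *
import cv2
print(np.round(r.solve_ik(tcp(-.04,.12),ori),0), np.round(r.solve_ik(tcp(0,.026),ori),0))
r.movep(tcp(-.04,.12),ori); show("above")
r.movel(tcp(-.04,.06),speed=.1); s=show("over fences")
u=eyes.capture("side")["frame"];cv2.imwrite("pics/over.png",cv2.resize(u[170:270,220:350],None,fx=6,fy=6,interpolation=cv2.INTER_CUBIC)[:,:,::-1])
for z in(.045,.040,.036,.032,.029):
    r.movel(tcp(-.04,z),speed=.05); s=show(z)
    if abs(s["force"][2]+1.5)>4: break
u=eyes.capture("side")["frame"];cv2.imwrite("pics/low.png",cv2.resize(u[170:270,220:350],None,fx=6,fy=6,interpolation=cv2.INTER_CUBIC)[:,:,::-1])
E
```

```text
[-55.  33.  73. 125. -42.  52. -47.] [-44.  43.  59. 123. -54.  46. -39.]
above 7.78 [ 0.4509 -0.0157  0.1201] [ 1.7995e+02 -4.0000e-02  5.0000e-01] 0.0394 60.4 F [-0.7  0.2 -1.9] M [-0.03  0.08 -0.02]
over fences 8.53 [ 0.4508 -0.0153  0.0603] [ 1.7998e+02 -2.0000e-02  4.6000e-01] 0.0389 60.4 F [ 0.6 -0.6 -1.2] M [-0.03  0.04 -0.02]
0.045 9.03 [ 0.4503 -0.0147  0.0448] [1.7999e+02 4.0000e-02 5.1000e-01] 0.0389 60.4 F [-0.2 -0.6 -1.6] M [ 0.05  0.   -0.01]
0.04 9.28 [ 0.4503 -0.0146  0.0398] [1.8e+02 2.0e-02 5.1e-01] 0.0389 60.4 F [-0.6 -0.3 -1.9] M [-0.05  0.06 -0.02]
0.036 9.53 [ 0.4504 -0.0146  0.0358] [1.8e+02 2.0e-02 5.2e-01] 0.039 60.4 F [ 1.1 -0.  -1.1] M [-0.04  0.05 -0.03]
0.032 9.78 [ 0.4503 -0.0147  0.0318] [1.8e+02 2.0e-02 5.1e-01] 0.039 60.4 F [ 0.2  0.4 -1.6] M [-0.02  0.04 -0.03]
0.029 10.03 [ 0.4504 -0.0147  0.0289] [1.8e+02 2.0e-02 5.1e-01] 0.0391 60.4 F [ 0.3 -0.7 -0.6] M [-0.05  0.07  0.  ]
```

View pics/low.png

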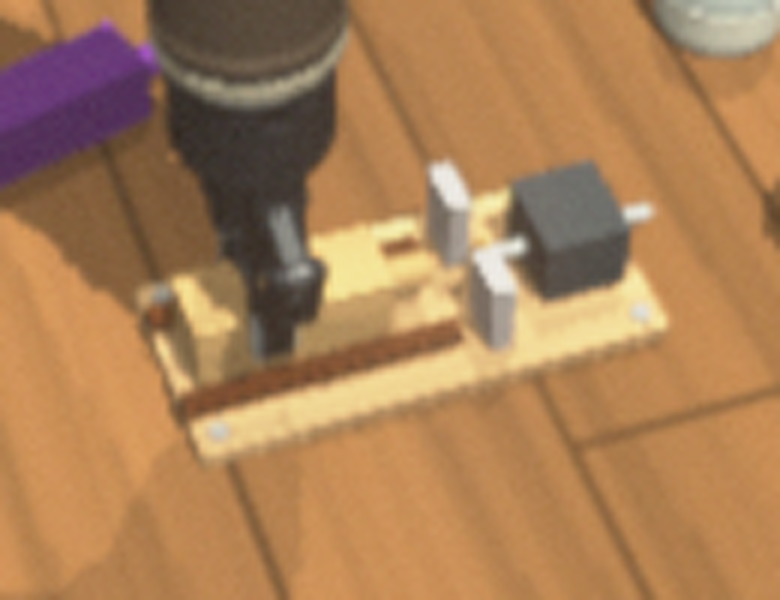

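The blank sits between the fences in the channel, tenon at about (425,300) pointing at the gap between the posts, with no side load. I'll set it down and push.

```bash
python3 - <<'E'
from h import *
z=.029
while z>.024:
    z-=.0006; r.movel(tcp(-.04,z),speed=.03); s=r.get_state()
    if s["force"][2]>1.5: break
show("down",z); 
r.dwell(.2)
F=[]
for sh in(-.025,-.016,-.012,-.008,-.005,-.003):
    r.movel(tcp(sh,z),speed=.05); s=show(sh)
    if np.linalg.norm(s["force"][:2])>16: break
E
```

```text
down 0.026000000000000002 11.33 [ 0.4505 -0.0146  0.0264] [-1.7996e+02 -2.0000e-02  5.0000e-01] 0.0385 61.6 F [-2.6  1.8  8.3] M [0.12 0.54 0.05]
-0.025 11.98 [ 0.463  -0.015   0.0263] [-179.92    0.19    0.43] 0.0389 63.2 F [-12.2  -0.7  18.5] M [0.12 2.31 0.05]
-0.016 12.32 [ 0.4727 -0.0149  0.0263] [-1.7995e+02  1.4000e-01  4.4000e-01] 0.0388 62.8 F [-9.8 -0.7 16. ] M [0.04 1.87 0.03]
-0.012 12.57 [ 0.4763 -0.0148  0.0263] [-179.93    0.18    0.44] 0.0394 63.1 F [-10.8  -1.2  17.6] M [0.16 2.12 0.05]
-0.008 12.82 [ 0.4769 -0.0148  0.0262] [-179.83    0.47    0.39] 0.0389 65.0 F [-23.9   1.   33.7] M [0.26 4.57 0.2 ]
```

The blank is pressing too hard on the floor and friction is eating the push. I'll raise the target height a little before continuing.

```bash
python3 - <<'E'
from h import *
for z in(.0265,.0270,.0275):
    r.movel(tcp(-.010,z),speed=.03); s=show(z)
    if s["force"][2]<5: break
for sh in(-.009,-.007,-.005):
    r.movel(tcp(sh,z),speed=.03); s=show(sh)
    if np.hypot(*s["force"][:2])>18 or s["force"][2]>20: break
E
```

```text
0.0265 13.07 [ 0.4783 -0.0148  0.0264] [-1.7997e+02  1.7000e-01  4.4000e-01] 0.0388 61.6 F [-7.6 -1.7  7.1] M [-0.08  1.49 -0.1 ]
0.027 13.32 [ 0.4794 -0.0147  0.0267] [1.7998e+02 9.0000e-02 4.7000e-01] 0.0393 60.5 F [-3.7 -2.4 -2.5] M [-0.59  0.95 -0.16]
-0.009 13.57 [ 0.481  -0.0145  0.0268] [1.7999e+02 5.0000e-02 5.0000e-01] 0.0386 60.6 F [-3.8 -2.4 -3.7] M [-0.51  1.08 -0.22]
-0.007 13.82 [ 0.483  -0.0145  0.0268] [1.7999e+02 6.0000e-02 5.1000e-01] 0.0392 60.6 F [-5.3 -2.4 -3.5] M [-0.51  1.21 -0.18]
-0.005 14.07 [ 0.4848 -0.0145  0.0268] [1.7999e+02 7.0000e-02 5.0000e-01] 0.0394 60.6 F [-4.9 -1.6 -3.2] M [-0.61  1.28 -0.2 ]
```

Now only the spring force remains. I'll continue in small steps until the posts take up the load.

```bash
python3 - <<'E'
from h import *
sh=-.005
while sh<.008:
    sh+=.001; r.movel(tcp(sh,.027),speed=.02); s=show(round(sh,4))
    if s["force"][0]<-18 : break
r.dwell(.5); show("settled")
E
```

```text
-0.004 14.32 [ 0.4857 -0.0144  0.0267] [1.8e+02 8.0e-02 5.0e-01] 0.0391 60.6 F [-5.9 -1.8 -3.4] M [-0.57  1.36 -0.2 ]
-0.003 14.57 [ 0.4866 -0.0144  0.0267] [1.8e+02 9.0e-02 5.0e-01] 0.0385 60.6 F [-5.4 -2.5 -2.6] M [-0.54  1.36 -0.18]
-0.002 14.82 [ 0.4875 -0.0144  0.0267] [-1.8e+02  1.0e-01  5.0e-01] 0.039 60.6 F [-5.8 -1.4 -1.9] M [-0.61  1.43 -0.23]
-0.001 15.07 [ 0.4884 -0.0144  0.0267] [-1.8e+02  1.0e-01  5.0e-01] 0.039 60.6 F [-6.2 -2.3 -2.7] M [-0.54  1.44 -0.16]
0.0 15.32 [ 0.4893 -0.0144  0.0267] [-1.7999e+02  1.1000e-01  4.9000e-01] 0.0391 60.6 F [-6.2 -2.6 -1.8] M [-0.58  1.51 -0.18]
0.001 15.57 [ 0.4901 -0.0144  0.0267] [-1.7999e+02  1.3000e-01  4.9000e-01] 0.039 60.7 F [-7.3 -1.7 -1.2] M [-0.5   1.65 -0.21]
0.002 15.82 [ 0.4901 -0.0144  0.0265] [-179.97    0.22    0.48] 0.039 61.2 F [-10.6  -3.1   1.2] M [-0.52  2.14 -0.1 ]
0.003 16.07 [ 0.4901 -0.0143  0.0264] [-179.94    0.31    0.47] 0.0389 61.5 F [-14.3  -2.4   4.2] M [-0.52  2.69 -0.08]
0.004 16.32 [ 0.4901 -0.0144  0.0264] [-179.92    0.4     0.46] 0.0385 61.9 F [-18.6  -2.2   7.9] M [-0.5   3.45  0.06]
settled 16.82 [ 0.4902 -0.0143  0.0264] [-179.92    0.39    0.46] 0.0393 61.9 F [-18.5  -3.2   8.1] M [-0.59  3.4   0.08]
```

The stop was solid at TCP x = 0.4901, against a predicted 0.4905. The push is about 18 N, of which 7 N goes to the spring. I'll check with one picture before handing in.

```bash
python3 - <<'E'
from h import *
import cv2
r.movel(tcp(.0047,.0271),speed=.02); r.dwell(.5); show("end")
u=eyes.capture("side")["frame"];cv2.imwrite("pics/home.png",cv2.resize(u[170:270,220:350],None,fx=6,fy=6,interpolation=cv2.INTER_CUBIC)[:,:,::-1])
E
```

```text
end 17.57 [ 0.4901 -0.0144  0.0263] [-179.91    0.46    0.45] 0.0388 62.1 F [-21.1  -2.5  10.4] M [-0.52  3.83  0.08]
```

View pics/home.png

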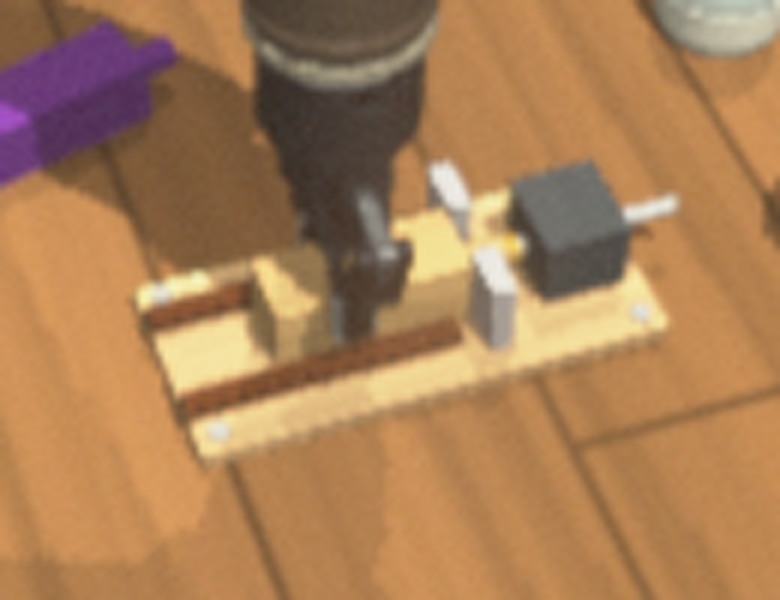

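The picture shows the shoulder against both posts at about (470,260). The brass head is pressed back to (513,243) and the plunger rod sticks out further behind the housing, at (675,205). I'm handing in.

```bash
python3 -c "
from bench import r
print(r.close_job())"
```

```text
the job is handed in; nothing more can be done
None
```

I handed the job in with the blank still gripped flat in the channel: the tenon holds the plunger back and the shoulder is against both posts with a push of about 21 N, 7 N of it on the spring; no verdict was returned, and I didn't photograph the whole bench again to check that the other things stayed put.

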